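Nip up the eye screw of a key clamp with a tommy bar

ROBOT

A 7-joint arm with a two-finger parallel gripper is mounted at the origin on the work surface. World frame = base frame: x ahead of the robot, y to its left, z up, the work surface at z = 0. Lengths are in m, angles in rad, forces in N, time in s.
With the tool pointing down it reaches from about 0.425 to 0.925 m from the base axis. Payload 6.8 kg.
Tool frame: the origin (TCP) lies between the finger pads; the fingertips stand finger_overhang ahead of it and the grasp point (between the pads) lies 6 mm ahead of it (finger_overhang is the distance from the TCP to the fingertips, in m); z points along the fingers, y is the line along which they close (so a half turn about z gives the same grasp; the last joint's range is limited). The gripper opens to 85 mm and grips with 20 to 120 N. Pads are 22 mm wide; open, the fingers measure 114 mm over their backs; the gripper's body (76 mm by 85 mm) begins 54 mm behind the grasp point. The pads swing forward as they close: fully open they stand 13 mm farther back than shut.
Start: joints at [-1.245, 0.477, 0.022, 1.555, -0.011, 1.109, -0.083], TCP at [0.284, 0.612, 0.256] pointing down, gripper open.
Joint ranges: [-2.96, 2.96], [-0.34, 2.1], [-1.41, 1.46], [0.24, 2.44], [-1.37, 4.51], [0.17, 1.92], [-2.96, 2.96]. Speed limits (rad/s): [2.39, 2.39, 3.14, 3.14, 3.14, 3.14, 3.14].

INTERFACE

Orientations are given as a unit quaternion [w, x, y, z].
In Python, from station import * gives the robot as it stands.
- The arm moves only by the tool drive_tool, never from a script. Its argument "increments" is a list of rows, each an object of numbers: "claw": the finger opening in m, from 0 to 0.0854; "dx", "dy", "dz": the shift along the tool's x, y, z in m; "wx", "wy", "wz": the turn, a rotation vector about the tool's x, y, z in degrees. A call has 1 to 20 rows; each row shifts and turns the commanded pose from where the row before left it, along the tool's axes as they then stand; what a row does not reach is not made up. A row lasts 1/8 s, in which the tool goes at most 62.5 mm and 10.7 degrees, less where a joint would pass 70% of its speed; a pose out of reach is approached as far as the arm can. A call with a gripper value outside its range is refused whole. The fingers move at their own pace and stop on an object; "newtons" is the grip in N (left out, the last holds). Time passes only in rows, so rows that do not move let the fingers close. It gives the time, the measured TCP pose, the force, the opening and the grip force at its end, in the units of the state.
- get_obs(): the state, without advancing time (a new reading comes with each control period).
- read_camera(name): name is "scene" or "top" or "wrist"; returns (picture, depth): 420x560x3 uint8, red, green, blue; 420x560 float32, m along the optical axis (not along the pixel's ray), 0 where there is no reading.
- calibration(name): a dict with "intrinsics" (3x3 intrinsics, pixels), "k1" (the pictures are not rectified: a ray, as slopes to the right and down, at radius r is drawn at 1 + k1 r^2 times it, then the intrinsics apply), "R" (3x3) and "t" (3): a world point X has camera coordinates R X + t; the wrist camera has in their place "mount" (4x4, takes a point from camera to tool coordinates, whose origin is the TCP and whose axes are the flange's). Camera axes: x right, y down, z forward; pixel columns grow to the right and rows downward; lengths in m; the calibration is good to about 2 mm. A picture is of the moment at which its call begins: read the wrist's pose just before it. calibration takes no time and is no camera call.
- hand_in(): hands the job in; it is judged then, once.
The state is a dict: "t": time; "q": joint angles; "joint_vel": joint speeds; "joint_torque": joint torques, N m; "eef_pos": TCP position; "tool_rot": TCP orientation; "contact_force": force on the tool from outside, world axes, zero at the start; "torque": the same for the moment, N m; "gripper_width": opening from 0.0 (shut) to 1.0 (fully open); "grasp_force": force on a finger pad.
Only numpy, scipy, OpenCV 4.12 (cv2) and the standard library are available. Lean on these libraries where they do the work, as an engineer would, in place of code of your own. Each camera call takes 0.05 s, during which the arm holds its last target. There are 200 camera calls.

TASK

Take the steel bar from its rest, slide it through the loop of the eye screw on the key clamp, and use it as a lever to screw the eye down clockwise (seen from above): it turns easily at first, then bites; go about 15 degrees past that bite and no further than 22. Then draw the bar out without unscrewing the eye and lay it back in its rest. Turn the eye with the bar only, do not wrench or ram it, and leave the other things on the bench alone.

Things in the scene. Friction and masses are not known exactly. Their poses are not given: they have to be found in the camera images.
- bar_mid (a point): the tommy bar: a plain loose steel rod, 10 mm thick, 180 mm long with round ends, about 0.1 kg. The point is the middle of the bar, on its axis; x lies along the bar (the two ends are alike)
- rest: the bar's rest, fixed to the bench: an aluminium plate 170 x 50 mm, 8 mm thick, with two white V blocks 14 mm thick at x = -62 and +62 mm that hold the bar level. Origin: centre of the underside; x runs along the lying bar. In the rest the bar's axis is 38.5 mm above the origin; the Vs are 43 mm wide at the top, 60 mm above the bench; between the blocks are 110 mm free for fingers
- eye: the steel screw eye on top of the key clamp: an upright thick ring, 32 mm outside diameter, 18 mm wide, with a round hole of 15 mm. Origin: centre of the hole, 100 mm above the bench, on the vertical screw axis; x runs along the hole (the way the bar goes through), z up. It turns only about z (it does not rise or sink) and stays where it is left. The bar has about 0.27 rad of play in the hole
- mouth (a point): point on the axis of the eye's hole, 20 mm from its centre in +x (11 mm outside the ring's face). At the start +x points away from the robot, more or less straight ahead or to the left: the bar is best put in from the robot's side, towards +x, and its near end swept from right to left
- nip (a joint): how far the screw has been turned past the bite, rad: 0 while loose, grows only after the bite (0.26 = 15 degrees); does not spring back. Clockwise seen from above the eye first turns freely (about 0.07 N m) for 0.25 to 0.95 rad from its start, then bites and takes about 0.4 N m
- clamp: the key clamp, screwed to the bench: blue base plate 130 x 100 mm, 12 mm thick, a grey block 56 x 56 mm and a dark bar on it up to 66 mm above the bench, a brass key blank sticking out at +y, and the eye screw on top. Origin: centre of the underside, straight below the eye
- padlock: bystander: brass padlock lying flat, body 42 x 50 x 22 mm. Origin: underside of the body's centre
- key_box: bystander: clear open box with keys, 100 x 75 x 35 mm. Origin: centre of the underside
- hex_key: bystander: hex key with an orange cross handle, lying, 160 mm long. Origin: on the bench, at mid length
Things that resemble listed ones, but are neither listed nor needed, are in the scene too. There is more than one size of the part that bears bar_mid; the job needs the smallest.

How it is judged:
By the outcome, as a careful person would: the job done as asked, in the order asked, and still so for the second after the job is handed in, with the robot touching nothing.
It also fails if it takes over 72 s, if anything falls off the work surface, if the arm or the gripper's body presses on something with over 40 N, if the wrist force passes 120 N, or if a joint passes its speed limit or range.

## Working session

There is one attempt and no reset: what is moved stays moved. The work goes in short steps, Python scripts to look and compute and a tool call to move; the robot and the scene stay as the last step left them, time stands still between calls to the robot, and variables do not carry over. Pictures are saved under pics/ and viewed, at most 10 in all, crops included, and the job is handed in when it is done.

Besides the shell and the picture viewer there is one more tool, called after ">>>" by a JSON object that holds its "api" and its "payload", one argument or row to a line. drive_tool: Moves the arm, as the interface text tells. Its arguments: {"type":"object","properties":{"increments":{"type":"array","items":{"type":"object","properties":{"claw":{"type":"number"},"dx":{"type":"number"},"dy":{"type":"number"},"dz":{"type":"number"},"wx":{"type":"number"},"wy":{"type":"number"},"wz":{"type":"number"}}}},"newtons":{"type":"number"}},"required":["increments"]}

```bash
ls; mkdir -p pics
python3 - <<'E'
from station import *
import cv2,numpy as np
o=get_obs();print(o)
for n in("scene","top"):
    p,d=read_camera(n);cv2.imwrite(f"pics/{n}0.png",p[:,:,::-1]);np.savez(f"pics/{n}0.npz",p=p,d=d)
    print(n,calibration(n))
print(calibration("wrist"))
try: print(finger_overhang)
except Exception as e: print(e)
E
```

```text
pics
{'t': 0.0, 'q': array([-1.24511686,  0.47778787,  0.02234634,  1.5564507 , -0.01148421,
        1.10926929, -0.08313197]), 'joint_vel': array([ 3.56883690e-04, -2.20235359e-03,  1.78428567e-03,  2.49700678e-05,
       -4.67694952e-04,  1.51514124e-03, -1.41797840e-03]), 'joint_torque': array([ 1.84883324e-04, -5.96454585e+01,  1.60788294e+00, -2.81204349e+01,
        1.23845605e-02,  9.36695753e-03,  1.32564023e-05]), 'eef_pos': array([0.28349637, 0.61198896, 0.25533431]), 'tool_rot': array([-1.18620759e-04,  2.15197674e-01,  9.76570101e-01, -8.85531910e-04]), 'contact_force': array([ 0.47503817, -0.91434675,  0.12473461]), 'torque': array([-0.05567413, -0.01113291,  0.00433588]), 'grasp_force': 0.0, 'gripper_width': 0.9997690955484378}
scene {'intrinsics': array([[396.03360542,   0.        , 279.29106979],
       [  0.        , 396.03360542, 205.82546556],
       [  0.        ,   0.        ,   1.        ]]), 'k1': -0.006706138361505039, 'R': array([[ 0.80238043,  0.59678315, -0.00595977],
       [ 0.46150195, -0.62676352, -0.6278403 ],
       [-0.37841987,  0.50101632, -0.77831
[... 322 characters left out ...]
 [-0.99826718, -0.00195314, -0.05881177],
       [ 0.05879535,  0.00760927, -0.99824106]]), 't': array([-0.02578224,  0.53891089,  1.03868824])}
{'intrinsics': array([[344.84555748,   0.        , 280.45339806],
       [  0.        , 344.84555748, 205.81076425],
       [  0.        ,   0.        ,   1.        ]]), 'k1': -0.016360065832758806, 'mount': array([[ 3.34810987e-04, -9.64015142e-01, -2.65847126e-01,
         6.61191431e-02],
       [ 9.99999883e-01,  4.15897753e-04, -2.48717313e-04,
        -5.75581200e-04],
       [ 3.50332478e-04, -2.65847012e-01,  9.64015168e-01,
        -1.17277696e-01],
       [ 0.00000000e+00,  0.00000000e+00,  0.00000000e+00,
         1.00000000e+00]])}
0.025
```

View pics/top0.png

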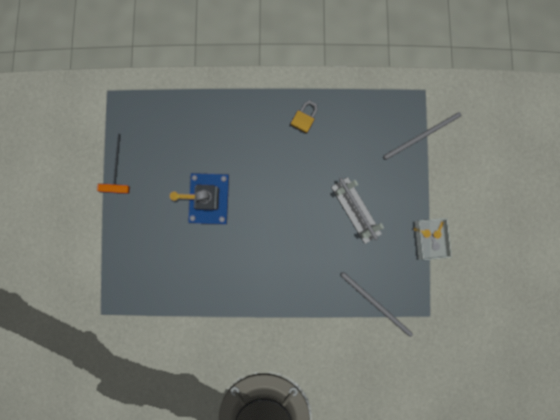

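View pics/scene0.png

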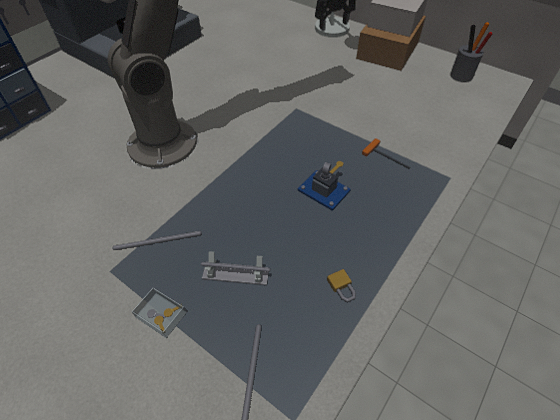

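The top view shows the rest with its bar around (357,211), the clamp and eye around (205,197), two longer decoy bars at (422,136) and (376,304), and the bystanders away from both.

```bash
cat > h.py <<'E'
import numpy as np,cv2
from station import *
from scipy.spatial.transform import Rotation as Ro
def pose(o):
    w,x,y,z=o["tool_rot"];T=np.eye(4);T[:3,:3]=Ro.from_quat([x,y,z,w]).as_matrix();T[:3,3]=o["eef_pos"];return T
def cam(n,o=None):
    c=calibration(n);T=np.eye(4)
    if n=="wrist": T=pose(o)@c["mount"]
    else: T[:3,:3]=c["R"].T;T[:3,3]=-c["R"].T@c["t"]
    return c,T
def rays(c,uv):
    uv=np.asarray(uv,float).reshape(-1,2);K=c["intrinsics"]
    d=(uv-[K[0,2],K[1,2]])/K[0,0];s=d.copy()
    for _ in range(8): s=d/(1+c["k1"]*(s**2).sum(1,keepdims=True))
    return np.c_[s,np.ones(len(s))]
def onz(c,T,uv,z):
    r=rays(c,uv)@T[:3,:3].T;p=T[:3,3];return p+r*((z-p[2])/r[:,2:])
def cloud(c,T,d):
    v,u=np.mgrid[:d.shape[0],:d.shape[1]];uv=np.c_[u.ravel(),v.ravel()]
    P=(rays(c,uv)*d.reshape(-1,1))@T[:3,:3].T+T[:3,3];P[d.ravel()==0]=np.nan
    return P.reshape(d.shape+(3,))
def look(name,o=None,cn="wrist"):
    o=get_obs();p,d=read_camera(cn);cv2.imwrite(f"pics/{name}.png",p[:,:,::-1]);np.savez(f"pics/{name}.npz",p=p,d=d)
    c,T=cam(cn,o);return p,d,c,T,o
E
python3 - <<'E'
from h import *
f=np.load("pics/top0.npz");c,T=cam("top");P=cloud(c,T,f["d"])
print("table",np.nanmedian(P[260:300,150:300,2]))
def reg(n,v0,v1,u0,u1,z0,z1):
    Q=P[v0:v1,u0:u1].reshape(-1,3);Q=Q[(Q[:,2]>z0)&(Q[:,2]<z1)];m=Q.mean(0)
    e,V=np.linalg.eigh(np.cov(Q[:,:2].T));print(n,len(Q),m,Q.min(0),Q.max(0),"dir",np.degrees(np.arctan2(V[1,1],V[0,1])),np.sqrt(e))
reg("rest",165,255,320,395,.015,.1)
reg("restVtops",165,255,320,395,.048,.1)
reg("clampbase",165,235,180,240,.008,.1)
reg("eye",165,235,180,240,.08,.15)
m=f["p"].astype(int);b=(m[...,2]>m[...,0]+50);b[:, :150]=0;b[:,260:]=0;v,u=np.nonzero(b)
r=cv2.minAreaRect(np.c_[u,v].astype(np.float32));print(r,onz(c,T,cv2.boxPoints(r),.012))
print(onz(c,T,[[345,182],[371,240],[175,196],[206,196]],.04))
E
```

```text
table 0.00024142924411618694
rest 501 [ 0.53647792 -0.23521113  0.04518806] [ 0.4609731  -0.29196658  0.01598301] [ 0.61308149 -0.17992859  0.06503989] dir -149.4926727799385 [0.01160505 0.05521552]
restVtops 129 [ 0.53980059 -0.23460041  0.05665983] [ 0.46615584 -0.29196658  0.04802022] [ 0.60609768 -0.17992859  0.06503989] dir -150.37804920208185 [0.01941166 0.06143456]
clampbase 1813 [0.56162976 0.14129657 0.02721561] [0.49814413 0.09348901 0.00807531] [0.63026725 0.20688101 0.09976696] dir 176.66398242728735 [0.02896958 0.03777673]
eye 118 [0.5628422  0.14379259 0.11040848] [0.55233797 0.12919899 0.08404965] [0.57393132 0.16213745 0.11852762] dir 105.97261692935335 [0.00548797 0.00887795]
((208.10205078125, 198.254638671875), (37.46132278442383, 49.539756774902344), 2.6025619506835938) [[0.50265506 0.19472713 0.012     ]
 [0.63069963 0.19085347 0.012     ]
 [0.62615168 0.09353965 0.012     ]
 [0.49861716 0.09811946 0.012     ]]
[[ 0.60344614 -0.20337801  0.04      ]
 [ 0.4584757  -0.26740046  0.04      ]
 [ 0.56757665  0.2233629   0.04      ]
 [ 0.56762301  0.14481892  0.04      ]]
```

>>> {"api": "drive_tool", "payload": {
  "increments": [
    {"dx": -0.045,"dy": -0.031,"dz": -0.004},
    {"dx": -0.045,"dy": -0.031,"dz": -0.004},
    {"dx": -0.045,"dy": -0.031,"dz": -0.004},
    {"dx": -0.045,"dy": -0.031,"dz": -0.004},
    {"dx": -0.045,"dy": -0.031,"dz": -0.004},
    {"dx": -0.045,"dy": -0.031,"dz": -0.004},
    {"dx": -0.045,"dy": -0.031,"dz": -0.004},
    {"dx": -0.045,"dy": -0.031,"dz": -0.004},
    {"dx": -0.045,"dy": -0.031,"dz": -0.004},
    {"dx": -0.045,"dy": -0.031,"dz": -0.004},
    {"wz": -10},
    {"wz": -10},
    {"wz": -10},
    {"wz": -10},
    {"wz": 0},
    {"wz": 0}
  ]
}}

```text
schema error: expected keys claw, dx, dy, dz, wx, wy, wz
```

Run:
```python
from h import *
p,d,c,T,o=look("w1");print(o["t"],o["eef_pos"],pose(o)[:3,:3].round(3),o["q"],o["contact_force"])
P=cloud(c,T,d);Q=P.reshape(-1,3);Q=Q[(Q[:,2]>.085)&(Q[:,2]<.13)&(np.hypot(Q[:,0]-.564,Q[:,1]-.144)<.04)];m=Q.mean(0)
e,V=np.linalg.eigh(np.cov(Q[:,:2].T));print(len(Q),m,Q.min(0),Q.max(0),np.degrees(np.arctan2(V[1,1],V[0,1])),np.sqrt(e))
```

```text
0.1 [0.28350319 0.61203921 0.25540283] [[-0.907  0.42  -0.001]
 [ 0.42   0.907 -0.002]
 [-0.    -0.002 -1.   ]] [-1.24510127  0.47775955  0.022333    1.55633279 -0.01152982  1.10930667
 -0.08309697] [-0.54027083  0.13519513  0.62433343]<stdin>:3: RuntimeWarning: Mean of empty slice.
  ret = um.true_divide(
  avg = a.mean(axis, **keepdims_kw)
<stdin>:4: RuntimeWarning: Degrees of freedom <= 0 for slice
  c *= np.true_divide(1, fact)
  c *= np.true_divide(1, fact)
Traceback (most recent call last):
ValueError: zero-size array to reduction operation minimum which has no identity
```

View pics/w1.png

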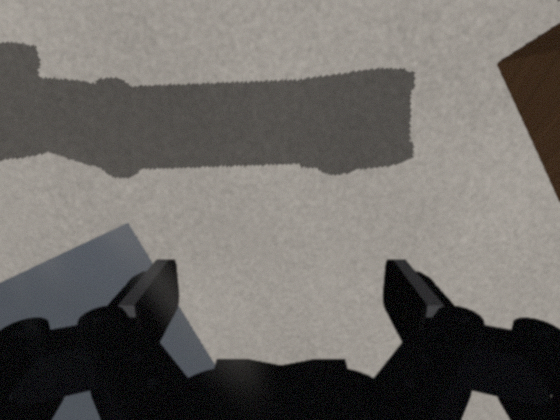

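The wrist picture shows only bare bench and a shadow, because the move was refused; the fingers show at rows 260–400. Resending with all keys.

>>> {"api": "drive_tool", "payload": {
  "increments": [
    {"claw": 0.085,"dx": -0.045,"dy": -0.031,"dz": -0.004,"wx": 0,"wy": 0,"wz": 0},
    {"claw": 0.085,"dx": -0.045,"dy": -0.031,"dz": -0.004,"wx": 0,"wy": 0,"wz": 0},
    {"claw": 0.085,"dx": -0.045,"dy": -0.031,"dz": -0.004,"wx": 0,"wy": 0,"wz": 0},
    {"claw": 0.085,"dx": -0.045,"dy": -0.031,"dz": -0.004,"wx": 0,"wy": 0,"wz": 0},
    {"claw": 0.085,"dx": -0.045,"dy": -0.031,"dz": -0.004,"wx": 0,"wy": 0,"wz": 0},
    {"claw": 0.085,"dx": -0.045,"dy": -0.031,"dz": -0.004,"wx": 0,"wy": 0,"wz": 0},
    {"claw": 0.085,"dx": -0.045,"dy": -0.031,"dz": -0.004,"wx": 0,"wy": 0,"wz": 0},
    {"claw": 0.085,"dx": -0.045,"dy": -0.031,"dz": -0.004,"wx": 0,"wy": 0,"wz": 0},
    {"claw": 0.085,"dx": -0.045,"dy": -0.031,"dz": -0.004,"wx": 0,"wy": 0,"wz": 0},
    {"claw": 0.085,"dx": -0.045,"dy": -0.031,"dz": -0.004,"wx": 0,"wy": 0,"wz": 0},
    {"claw": 0.085,"dx": 0,"dy": 0,"dz": 0,"wx": 0,"wy": 0,"wz": -10},
    {"claw": 0.085,"dx": 0,"dy": 0,"dz": 0,"wx": 0,"wy": 0,"wz": -10},
    {"claw": 0.085,"dx": 0,"dy": 0,"dz": 0,"wx": 0,"wy": 0,"wz": -10},
    {"claw": 0.085,"dx": 0,"dy": 0,"dz": 0,"wx": 0,"wy": 0,"wz": -10},
    {"claw": 0.085,"dx": 0,"dy": 0,"dz": 0,"wx": 0,"wy": 0,"wz": 0},
    {"claw": 0.085,"dx": 0,"dy": 0,"dz": 0,"wx": 0,"wy": 0,"wz": 0}
  ]
}}

```text
t: 2.15
eef_pos: [0.5616, 0.1419, 0.2961]
tool_rot: [-0.0, -0.13, 0.992, -0.0]
contact_force: [0.5, -0.2, 0.1]
gripper_width: 0.997
grasp_force: 0.0
```

Run:
```python
from h import *
p,d,c,T,o=look("w2");print(o["t"],o["eef_pos"],pose(o)[:3,:3].round(3),o["q"],o["contact_force"])
P=cloud(c,T,d);Q=P.reshape(-1,3);Q=Q[(Q[:,2]>.085)&(Q[:,2]<.13)&(np.hypot(Q[:,0]-.564,Q[:,1]-.144)<.04)]
if len(Q)>5:
 m=Q.mean(0);e,V=np.linalg.eigh(np.cov(Q[:,:2].T));print(len(Q),m,Q.min(0),Q.max(0),np.degrees(np.arctan2(V[1,1],V[0,1])),np.sqrt(e))
```

```text
2.15 [0.56162854 0.14194096 0.29614496] [[-0.966 -0.258 -0.   ]
 [-0.258  0.966 -0.   ]
 [ 0.     0.    -1.   ]] [-0.45718896  0.28329269  0.12634653  1.75101299 -0.03936743  1.11007283
  1.5133398 ] [ 0.53751858 -0.18319705  0.10625334]
786 [0.5631986  0.14337918 0.10956488] [0.55304567 0.12744377 0.08864294] [0.57659685 0.16041109 0.11674662] 104.49807056190161 [0.00558705 0.00852522]
```

View pics/w2.png

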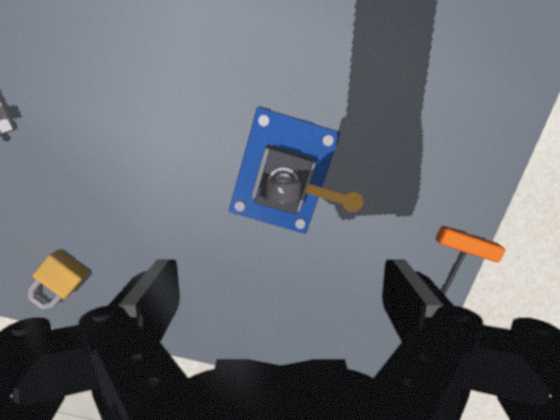

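The wrist view shows the clamp centred near (285,180), with the ring's bright top at (285,175), the key to the right and the padlock and hex key clear of it.

>>> {"api": "drive_tool", "payload": {
  "increments": [
    {"claw": 0.085,"dx": 0.0175,"dy": -0.051,"dz": 0,"wx": 0,"wy": 0,"wz": 0},
    {"claw": 0.085,"dx": 0.0175,"dy": -0.051,"dz": 0,"wx": 0,"wy": 0,"wz": 0},
    {"claw": 0.085,"dx": 0.0175,"dy": -0.051,"dz": 0,"wx": 0,"wy": 0,"wz": 0},
    {"claw": 0.085,"dx": 0.0175,"dy": -0.051,"dz": 0,"wx": 0,"wy": 0,"wz": 0},
    {"claw": 0.085,"dx": 0.0175,"dy": -0.051,"dz": 0,"wx": 0,"wy": 0,"wz": 0},
    {"claw": 0.085,"dx": 0.0175,"dy": -0.051,"dz": 0.02,"wx": 0,"wy": 0,"wz": 0},
    {"claw": 0.085,"dx": 0.0175,"dy": -0.051,"dz": 0.02,"wx": 0,"wy": 0,"wz": 0},
    {"claw": 0.085,"dx": 0,"dy": 0,"dz": 0.02,"wx": 0,"wy": 0,"wz": -8},
    {"claw": 0.085,"dx": 0,"dy": 0,"dz": 0,"wx": 0,"wy": 0,"wz": -7},
    {"claw": 0.085,"dx": 0,"dy": 0,"dz": 0,"wx": 0,"wy": 0,"wz": 0},
    {"claw": 0.085,"dx": 0,"dy": 0,"dz": 0,"wx": 0,"wy": 0,"wz": 0}
  ]
}}

```text
t: 3.58
eef_pos: [0.537, -0.2345, 0.2366]
tool_rot: [0.0, -0.259, 0.966, -0.0]
contact_force: [-0.6, -0.4, 0.4]
gripper_width: 0.995
grasp_force: 0.0
```

Run:
```python
from h import *
p,d,c,T,o=look("w3");print(o["t"],o["eef_pos"],pose(o)[:3,:3].round(3),o["q"][6])
P=cloud(c,T,d);m=(P[...,2]>.015)&(P[...,2]<.075)&(np.hypot(P[...,0]-.537,P[...,1]+.235)<.13)
def st(n,Q):
  e,V=np.linalg.eigh(np.cov(Q[:,:2].T));a=np.degrees(np.arctan2(V[1,1],V[0,1]))
  r=cv2.minAreaRect(Q[:,:2].astype(np.float32));print(n,len(Q),Q.mean(0),a,np.sqrt(e),r)
Q=P[m];print(np.histogram(Q[:,2],bins=np.arange(.015,.076,.005)));st("all",Q)
st("vtop",Q[Q[:,2]>.052])
# bar crest: near axis, between the blocks
a=np.radians(29);u=np.array([np.cos(a),np.sin(a)]);n=np.array([-u[1],u[0]])
w=(Q[:,:2]-Q[:,:2].mean(0));B=Q[(abs(w@u)<.05)&(abs(w@n)<.02)&(Q[:,2]>.034)];st("bar",B);print(np.percentile(B[:,2],[10,50,90,98]))
# eye
f=np.load("pics/w2.npz")
```

```text
3.575 [ 0.53700354 -0.23445193  0.23660719] [[-0.866 -0.5    0.001]
 [-0.5    0.866 -0.   ]
 [-0.    -0.    -1.   ]] 2.4968837428951924
(array([  57,   98,  131,   13,  381, 2067,  274,  291,  556,  115,    0,
          0]), array([0.015, 0.02 , 0.025, 0.03 , 0.035, 0.04 , 0.045, 0.05 , 0.055,
       0.06 , 0.065, 0.07 , 0.075]))
all 3983 [ 0.53633328 -0.2372728   0.04433542] -149.50437079667697 [0.01206031 0.05590292] ((0.537865161895752, -0.2363153100013733), (0.1787935197353363, 0.05328092724084854), 30.50880241394043)
vtop 833 [ 0.52972839 -0.24124835  0.05753335] -149.51831817732233 [0.02125046 0.06151939] ((0.5360303521156311, -0.2373964786529541), (0.13852018117904663, 0.05328092724084854), 30.508804321289062)
bar 1147 [ 0.53518229 -0.2378848   0.0418381 ] -149.25613611911805 [0.00288806 0.02886856] ((0.5364499092102051, -0.23713046312332153), (0.09961961954832077, 0.010004006326198578), 30.5244197845459)
[0.03983305 0.04205416 0.0434101  0.04394751]
```

View pics/w3.png

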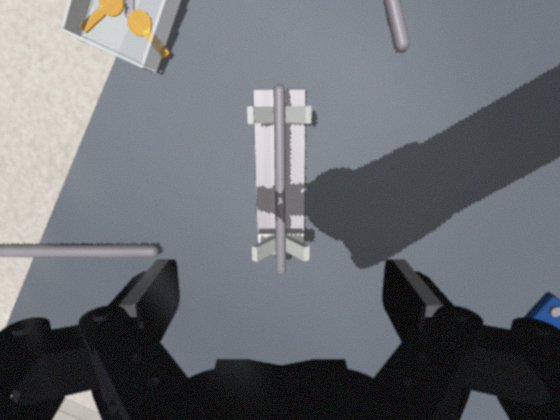

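The wrist view shows the bar in its rest along column 280, rows 88–270, 10 mm wide and about 179 mm long. It is the small bar; the thicker ones lie loose at left and top.

>>> {"api": "drive_tool", "payload": {
  "increments": [
    {"claw": 0.05,"dx": 0.034,"dy": -0.0025,"dz": 0,"wx": 0,"wy": 0,"wz": -0.5},
    {"claw": 0.05,"dx": 0,"dy": 0,"dz": 0.04,"wx": 0,"wy": 0,"wz": 0},
    {"claw": 0.05,"dx": 0,"dy": 0,"dz": 0.04,"wx": 0,"wy": 0,"wz": 0},
    {"claw": 0.05,"dx": 0,"dy": 0,"dz": 0.04,"wx": 0,"wy": 0,"wz": 0},
    {"claw": 0.05,"dx": 0,"dy": 0,"dz": 0.03,"wx": 0,"wy": 0,"wz": 0},
    {"claw": 0.05,"dx": 0,"dy": 0,"dz": 0.022,"wx": 0,"wy": 0,"wz": 0},
    {"claw": 0.05,"dx": 0,"dy": 0,"dz": 0.02,"wx": 0,"wy": 0,"wz": 0},
    {"claw": 0.03,"dx": 0,"dy": 0,"dz": 0,"wx": 0,"wy": 0,"wz": 0},
    {"claw": 0.02,"dx": 0,"dy": 0,"dz": 0,"wx": 0,"wy": 0,"wz": 0},
    {"claw": 0.0,"dx": 0,"dy": 0,"dz": 0,"wx": 0,"wy": 0,"wz": 0},
    {"claw": 0.0,"dx": 0,"dy": 0,"dz": 0,"wx": 0,"wy": 0,"wz": 0},
    {"claw": 0.0,"dx": 0,"dy": 0,"dz": 0,"wx": 0,"wy": 0,"wz": 0},
    {"claw": 0.0,"dx": 0,"dy": 0,"dz": 0,"wx": 0,"wy": 0,"wz": 0}
  ],
  "newtons": 60
}}

```text
t: 5.25
eef_pos: [0.5084, -0.2525, 0.0452]
tool_rot: [-0.0, -0.264, 0.964, 0.001]
contact_force: [-2.7, 4.5, 6.0]
gripper_width: 0.09
grasp_force: 58.6
```

>>> {"api": "drive_tool", "payload": {
  "increments": [
    {"claw": 0.0,"dx": 0,"dy": 0,"dz": -0.015,"wx": 0,"wy": 0,"wz": 0},
    {"claw": 0.0,"dx": 0,"dy": 0,"dz": -0.03,"wx": 0,"wy": 0,"wz": 0},
    {"claw": 0.0,"dx": 0,"dy": 0,"dz": -0.04,"wx": 0,"wy": 0,"wz": 0},
    {"claw": 0.0,"dx": 0,"dy": 0,"dz": -0.04,"wx": 0,"wy": 0,"wz": 0},
    {"claw": 0.0,"dx": 0,"dy": 0,"dz": -0.03,"wx": 0,"wy": 0,"wz": 0},
    {"claw": 0.0,"dx": -0.011,"dy": 0.0353,"dz": 0,"wx": 0,"wy": 0,"wz": 0},
    {"claw": 0.0,"dx": -0.011,"dy": 0.0353,"dz": 0,"wx": 0,"wy": 0,"wz": 0},
    {"claw": 0.0,"dx": -0.011,"dy": 0.0353,"dz": 0,"wx": 0,"wy": 0,"wz": 0},
    {"claw": 0.0,"dx": -0.011,"dy": 0.0353,"dz": 0,"wx": 0,"wy": 0,"wz": 0},
    {"claw": 0.0,"dx": -0.011,"dy": 0.0353,"dz": 0,"wx": 0,"wy": 0,"wz": 0},
    {"claw": 0.0,"dx": -0.011,"dy": 0.0353,"dz": 0,"wx": 0,"wy": 0,"wz": 0},
    {"claw": 0.0,"dx": -0.011,"dy": 0.0353,"dz": 0,"wx": 0,"wy": 0,"wz": 0},
    {"claw": 0.0,"dx": -0.011,"dy": 0.0353,"dz": 0,"wx": 0,"wy": 0,"wz": 0},
    {"claw": 0.0,"dx": -0.011,"dy": 0.0353,"dz": 0,"wx": 0,"wy": 0,"wz": 0},
    {"claw": 0.0,"dx": -0.011,"dy": 0.0353,"dz": 0,"wx": 0,"wy": 0,"wz": 0},
    {"claw": 0.0,"dx": 0,"dy": 0,"dz": 0,"wx": 0,"wy": 0,"wz": 8},
    {"claw": 0.0,"dx": 0,"dy": 0,"dz": 0,"wx": 0,"wy": 0,"wz": 8},
    {"claw": 0.0,"dx": 0,"dy": 0,"dz": 0,"wx": 0,"wy": 0,"wz": 0},
    {"claw": 0.0,"dx": 0,"dy": 0,"dz": 0,"wx": 0,"wy": 0,"wz": 0}
  ]
}}

```text
t: 7.62
eef_pos: [0.4236, 0.1058, 0.1999]
tool_rot: [0.001, -0.128, 0.992, 0.0]
contact_force: [-0.1, 0.3, -0.8]
gripper_width: 0.091
grasp_force: 58.6
```

Run:
```python
from h import *
p,d,c,T,o=look("w4");R=pose(o)[:3,:3];print(o["t"],o["eef_pos"],R.round(3),o["contact_force"],o["torque"],o["q"])
P=cloud(c,T,d);TP=(P-o["eef_pos"])@R
# bar in tool frame
m=(abs(TP[...,1])<.02)&(TP[...,2]<.03)&(TP[...,2]>-.03)&(TP[...,0]<-.02);B=TP[m]
print(len(B));
if len(B)>10:
  print(B.min(0),B.max(0))
  for a in np.arange(-.13,-.02,.015):
    s=B[(B[:,0]>a)&(B[:,0]<a+.015)]
    if len(s)>5: print(a,len(s),np.median(s[:,1]),np.percentile(s[:,2],10))
f=np.load("pics/w2.npz")
```

```text
7.625 [0.42364612 0.10580958 0.19993895] [[-0.967 -0.255  0.001]
 [-0.255  0.967  0.   ]
 [-0.001  0.    -1.   ]] [-0.11937549  0.2821184  -0.7596808 ] [-0.02099088 -0.00761007  0.05246353] [-0.46645879  0.15402395  0.08642683  2.16403541 -0.01790548  0.82288745
  1.45954625]
710
[-0.036731   -0.00617122  0.00145502] [-0.02000107  0.00370614  0.00797485]
-0.04000000000000001 484 -0.0010588174773709272 0.0023805758635737457
-0.02500000000000001 226 -0.0014660133891814101 0.002219281889219112
```

View pics/w4.png

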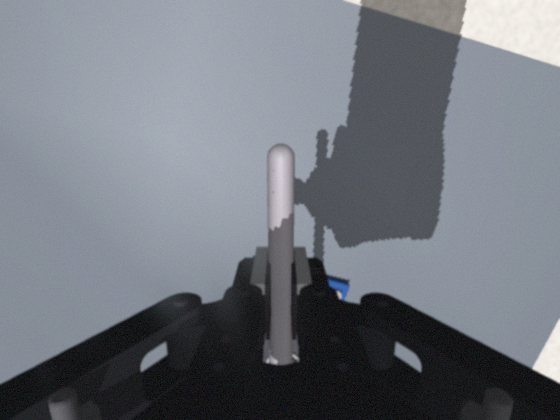

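The wrist view shows the held bar's near end up to (281,145), straight in the jaws; the far end and the eye are hidden behind the gripper.

Run:
```python
from h import *
f=np.load("pics/w4.npz");o=get_obs();c,T=cam("wrist",o);R=pose(o)[:3,:3];P=cloud(c,T,f["d"]);TP=(P-o["eef_pos"])@R
m=(abs(TP[...,1])<.02)&(abs(TP[...,2])<.03)&(TP[...,0]>.012);B=TP[m];print(len(B),B[:,0].max())
for a in np.arange(.015,.07,.008):
    s=B[(B[:,0]>a)&(B[:,0]<a+.008)]
    if len(s)>5: print(round(a+.004,3),len(s),(s[:,1].min()+s[:,1].max())/2,np.percentile(s[:,2],5))
# eye from w2 (pose then) in two ways
f=np.load("pics/w2.npz")
p2=dict(eef_pos=np.array([.56162854,.14194096,.29614496]),tool_rot=np.array([0,-.13,.9915,0])/np.hypot(.13,.9915))
R2=np.array([[-.966,-.258,0],[-.258,.966,0],[0,0,-1]]);q=Ro.from_matrix(R2).as_quat();p2["tool_rot"]=np.array([q[3],*q[:3]])
c,T=cam("wrist",p2);P=cloud(c,T,f["d"]);Q=P.reshape(-1,3);Q=Q[(np.hypot(Q[:,0]-.5645,Q[:,1]-.144)<.05)]
for lo,hi in((.108,.125),(.112,.125),(.104,.125)):
    E=Q[(Q[:,2]>lo)&(Q[:,2]<hi)];print(lo,len(E),E.mean(0),cv2.minAreaRect(E[:,:2].astype(np.float32)),E[:,2].max())
blk=Q[(Q[:,2]>.05)&(Q[:,2]<.075)];print("block",len(blk),cv2.minAreaRect(blk[:,:2].astype(np.float32)),np.median(blk[:,2]))
p,d,c,T,o=look("t1",cn="top");look("s1",cn="scene")
P=cloud(c,T,d)
U=(np.hypot(P[...,0]-.45,P[...,1]-.11)<.15)&(abs(P[...,2]-.197)<.012);E=P[U]
r=cv2.minAreaRect(E[:,:2].astype(np.float32));print(len(E),r,E.mean(0))
E=P[(np.hypot(P[...,0]-.5645,P[...,1]-.144)<.03)&(P[...,2]>.1)&(P[...,2]<.13)];print(len(E),E.mean(0) if len(E) else 0)
```

```text
3383 0.0558063219576731
0.019 517 -0.0012682124838417678 0.0016190264179710351
0.027 529 -0.001280781182795543 0.0016281271510973259
0.035 563 -0.001311579062545268 0.001583250216742531
0.043 611 -0.0012769417555573302 0.0016010597125480034
0.051 620 -0.0012794330105066454 0.0016512815477570328
0.059 28 -0.001286629083349 0.004362548406405106
0.108 576 [0.56433336 0.1436048  0.11303187] ((0.5648519396781921, 0.14358322322368622), (0.017866304144263268, 0.026504013687372208), 13.812399864196777) 0.11674794621149598
0.112 406 [0.56468705 0.1437987  0.11418811] ((0.5648416876792908, 0.14387768507003784), (0.017712710425257683, 0.02149377390742302), 13.967140197753906) 0.11674794621149598
0.104 659 [0.56425676 0.14358176 0.11216801] ((0.5648348331451416, 0.14365272223949432), (0.017866304144263268, 0.030593501403927803), 13.812399864196777) 0.11674794621149598
block 2352 ((0.5654533505439758, 0.15489570796489716), (0.07782205194234848, 0.06042877212166786), 88.14436340332031) 0.06465504096874222
208 ((0.4558584690093994, 0.11497841030359268), (0.17785179615020752, 0.010382125154137611), 14.59709644317627) [0.48878667 0.12283872 0.19648684]
107 [0.5634306  0.14402291 0.11200154]
```

>>> {"api": "drive_tool", "payload": {
  "increments": [
    {"claw": 0.0,"dx": 0,"dy": 0.0014,"dz": 0.03,"wx": 0,"wy": 0,"wz": 0},
    {"claw": 0.0,"dx": 0,"dy": 0,"dz": 0.03,"wx": 0,"wy": 0,"wz": 0},
    {"claw": 0.0,"dx": 0,"dy": 0,"dz": 0.022,"wx": 0,"wy": 0,"wz": 0},
    {"claw": 0.0,"dx": 0,"dy": 0,"dz": 0.0112,"wx": 0,"wy": 0,"wz": 0},
    {"claw": 0.0,"dx": 0,"dy": 0,"dz": 0,"wx": 0,"wy": 0,"wz": 0},
    {"claw": 0.0,"dx": -0.005,"dy": 0,"dz": 0,"wx": 0,"wy": 0,"wz": 0},
    {"claw": 0.0,"dx": -0.005,"dy": 0,"dz": 0,"wx": 0,"wy": 0,"wz": 0},
    {"claw": 0.0,"dx": -0.003,"dy": 0,"dz": 0,"wx": 0,"wy": 0,"wz": 0},
    {"claw": 0.0,"dx": -0.003,"dy": 0,"dz": 0,"wx": 0,"wy": 0,"wz": 0},
    {"claw": 0.0,"dx": -0.003,"dy": 0,"dz": 0,"wx": 0,"wy": 0,"wz": 0},
    {"claw": 0.0,"dx": 0,"dy": 0,"dz": 0,"wx": 0,"wy": 0,"wz": 0}
  ]
}}

```text
t: 9.15
eef_pos: [0.4416, 0.1122, 0.1061]
tool_rot: [0.0, -0.127, 0.992, 0.0]
contact_force: [0.5, 0.6, -1.1]
gripper_width: 0.092
grasp_force: 58.6
```

Run:
```python
from h import *
o=get_obs();print(o["eef_pos"],o["contact_force"],o["torque"])
```

```text
[0.44156933 0.11221921 0.10609429] [ 0.46332398  0.58448498 -1.08645599] [-0.02888493  0.04625768 -0.00205316]
```

>>> {"api": "drive_tool", "payload": {
  "increments": [
    {"claw": 0.0,"dx": -0.004,"dy": 0,"dz": 0,"wx": 0,"wy": 0,"wz": 0},
    {"claw": 0.0,"dx": -0.004,"dy": 0,"dz": 0,"wx": 0,"wy": 0,"wz": 0},
    {"claw": 0.0,"dx": -0.006,"dy": 0,"dz": 0,"wx": 0,"wy": 0,"wz": 0},
    {"claw": 0.0,"dx": -0.007,"dy": 0,"dz": 0,"wx": 0,"wy": 0,"wz": 0},
    {"claw": 0.0,"dx": -0.007,"dy": 0,"dz": 0,"wx": 0,"wy": 0,"wz": 0},
    {"claw": 0.0,"dx": -0.007,"dy": 0,"dz": 0,"wx": 0,"wy": 0,"wz": 0},
    {"claw": 0.0,"dx": -0.007,"dy": 0,"dz": 0,"wx": 0,"wy": 0,"wz": 0},
    {"claw": 0.0,"dx": 0,"dy": 0,"dz": 0,"wx": 0,"wy": 0,"wz": 0},
    {"claw": 0.0,"dx": 0,"dy": 0,"dz": 0,"wx": 0,"wy": 0,"wz": 0}
  ]
}}

```text
t: 10.28
eef_pos: [0.4817, 0.1227, 0.106]
tool_rot: [-0.0, -0.127, 0.992, -0.0]
contact_force: [0.3, -0.8, -1.6]
gripper_width: 0.093
grasp_force: 58.6
```

```bash
cat > st.py <<'E'
from h import *
F=[];
o=get_obs();R=pose(o)[:3,:3]
e=np.array([.5647,.144]);v=e-o["eef_pos"][:2]
print("pos",o["eef_pos"].round(4),"az",round(np.degrees(np.arctan2(-R[1,0],-R[0,0])),2),"L",round(np.hypot(*v),4),"az2eye",round(np.degrees(np.arctan2(v[1],v[0])),2),"Ftool",(R.T@o["contact_force"]).round(2),"Mtool",(R.T@o["torque"]).round(3),o["q"].round(2),"grip",o["grasp_force"])
E
python3 - <<'E'
import st
from h import *
p,d,c,T,o=look("s2",cn="scene")
cv2.imwrite("pics/s2c.png",cv2.resize(p[120:240,240:400,::-1],None,fx=4,fy=4,interpolation=cv2.INTER_CUBIC))
E
```

```text
pos [0.4817 0.1227 0.106 ] az 14.64 L 0.0857 az2eye 14.42 Ftool [-0.12 -0.81  1.55] Mtool [0.024 0.048 0.008] [-0.44  0.4   0.08  2.1  -0.05  0.64  1.5 ] grip 58.629847168922424
```

View pics/s2c.png

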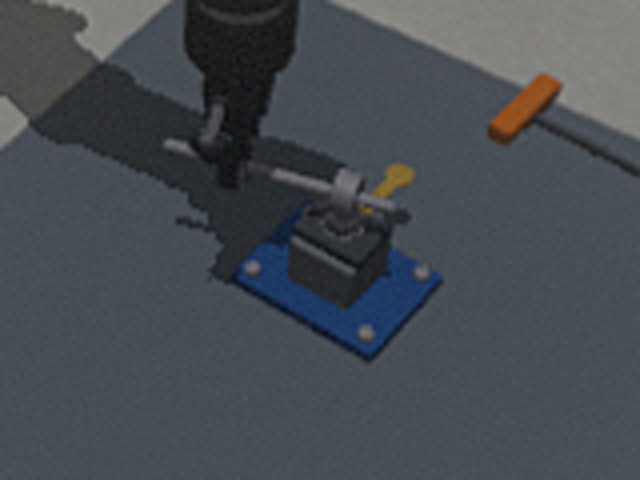

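The crop shows the bar through the ring at (348,190) with its tip beyond it near (395,210) and the gripper holding the near part. Now I'll sweep and watch the force.

>>> {"api": "drive_tool", "payload": {
  "increments": [
    {"claw": 0.0,"dx": -0.0001,"dy": 0.0045,"dz": 0,"wx": 0,"wy": 0,"wz": 3},
    {"claw": 0.0,"dx": -0.0001,"dy": 0.0045,"dz": 0,"wx": 0,"wy": 0,"wz": 3},
    {"claw": 0.0,"dx": -0.0001,"dy": 0.0045,"dz": 0,"wx": 0,"wy": 0,"wz": 3},
    {"claw": 0.0,"dx": -0.0001,"dy": 0.0045,"dz": 0,"wx": 0,"wy": 0,"wz": 3},
    {"claw": 0.0,"dx": -0.0001,"dy": 0.0045,"dz": 0,"wx": 0,"wy": 0,"wz": 3},
    {"claw": 0.0,"dx": -0.0001,"dy": 0.0045,"dz": 0,"wx": 0,"wy": 0,"wz": 3},
    {"claw": 0.0,"dx": -0.0001,"dy": 0.0045,"dz": 0,"wx": 0,"wy": 0,"wz": 3}
  ]
}}

```text
t: 11.2
eef_pos: [0.4795, 0.1543, 0.1062]
tool_rot: [0.0, 0.056, 0.998, 0.0]
contact_force: [0.1, -0.4, -1.5]
gripper_width: 0.095
grasp_force: 58.7
```

```bash
python3 st.py
```

```text
pos [0.4795 0.1543 0.1062] az -6.42 L 0.0859 az2eye -6.9 Ftool [-0.15 -0.4   1.47] Mtool [-0.084 -0.119 -0.148] [-0.57  0.41  0.16  2.1  -0.11  0.64  1.13] grip 58.6557000875473
```

>>> {"api": "drive_tool", "payload": {
  "increments": [
    {"claw": 0.0,"dx": -0.0001,"dy": 0.0045,"dz": 0,"wx": 0,"wy": 0,"wz": 3},
    {"claw": 0.0,"dx": -0.0001,"dy": 0.0045,"dz": 0,"wx": 0,"wy": 0,"wz": 3},
    {"claw": 0.0,"dx": -0.0001,"dy": 0.0045,"dz": 0,"wx": 0,"wy": 0,"wz": 3}
  ]
}}

```text
t: 11.58
eef_pos: [0.4819, 0.1675, 0.1062]
tool_rot: [0.0, 0.134, 0.991, 0.0]
contact_force: [0.3, 0.3, -0.6]
gripper_width: 0.094
grasp_force: 58.7
```

```bash
echo 'print("Meye",round((R.T@o["torque"])[2]+np.hypot(*v)*(R.T@o["contact_force"])[1],3))'>>st.py; python3 st.py
```

```text
pos [0.4819 0.1675 0.1062] az -15.42 L 0.086 az2eye -15.87 Ftool [-0.2   0.37  0.65] Mtool [-0.047 -0.052 -0.112] [-0.62  0.42  0.2   2.08 -0.14  0.65  0.97] grip 58.65522086620331
Meye -0.08
```

>>> {"api": "drive_tool", "payload": {
  "increments": [
    {"claw": 0.0,"dx": 0,"dy": 0.003,"dz": 0,"wx": 0,"wy": 0,"wz": 2},
    {"claw": 0.0,"dx": 0,"dy": 0.003,"dz": 0,"wx": 0,"wy": 0,"wz": 2}
  ]
}}

```text
t: 11.82
eef_pos: [0.4837, 0.1733, 0.1062]
tool_rot: [0.0, 0.169, 0.986, 0.0]
contact_force: [0.6, 0.4, -0.9]
gripper_width: 0.095
grasp_force: 58.7
```

```bash
python3 st.py
```

```text
pos [0.4837 0.1733 0.1062] az -19.43 L 0.0861 az2eye -19.86 Ftool [-0.45  0.62  0.86] Mtool [-0.093 -0.058 -0.136] [-0.64  0.43  0.22  2.08 -0.15  0.65  0.91] grip 58.67741525173187
Meye -0.082
```

>>> {"api": "drive_tool", "payload": {
  "increments": [
    {"claw": 0.0,"dx": 0,"dy": 0.003,"dz": 0,"wx": 0,"wy": 0,"wz": 2},
    {"claw": 0.0,"dx": 0,"dy": 0.003,"dz": 0,"wx": 0,"wy": 0,"wz": 2}
  ]
}}

```text
t: 12.08
eef_pos: [0.4859, 0.1789, 0.1061]
tool_rot: [-0.0, 0.203, 0.979, 0.0]
contact_force: [1.0, 0.9, -0.6]
gripper_width: 0.091
grasp_force: 58.7
```

```bash
python3 st.py
```

```text
pos [0.4859 0.1789 0.1061] az -23.47 L 0.0862 az2eye -23.87 Ftool [-0.58  1.21  0.61] Mtool [-0.083  0.045 -0.134] [-0.67  0.43  0.24  2.07 -0.16  0.66  0.84] grip 58.683929443359375
Meye -0.03
```

>>> {"api": "drive_tool", "payload": {
  "increments": [
    {"claw": 0.0,"dx": 0,"dy": 0.003,"dz": 0,"wx": 0,"wy": 0,"wz": 2},
    {"claw": 0.0,"dx": 0,"dy": 0.003,"dz": 0,"wx": 0,"wy": 0,"wz": 2}
  ]
}}

```text
t: 12.32
eef_pos: [0.4884, 0.1843, 0.1061]
tool_rot: [0.0, 0.238, 0.971, 0.0]
contact_force: [0.8, 0.6, -0.4]
gripper_width: 0.093
grasp_force: 58.7
```

```bash
python3 st.py
```

```text
pos [0.4884 0.1843 0.1061] az -27.48 L 0.0863 az2eye -27.87 Ftool [-0.44  0.95  0.42] Mtool [-0.023  0.004 -0.093] [-0.69  0.44  0.26  2.06 -0.18  0.66  0.78] grip 58.683380484580994
Meye -0.012
```

>>> {"api": "drive_tool", "payload": {
  "increments": [
    {"claw": 0.0,"dx": 0,"dy": 0.003,"dz": 0,"wx": 0,"wy": 0,"wz": 2},
    {"claw": 0.0,"dx": 0,"dy": 0.003,"dz": 0,"wx": 0,"wy": 0,"wz": 2}
  ]
}}

```text
t: 12.58
eef_pos: [0.4913, 0.1895, 0.1061]
tool_rot: [0.0, 0.271, 0.962, 0.0]
contact_force: [0.6, 0.6, -1.8]
gripper_width: 0.09
grasp_force: 58.7
```

```bash
python3 st.py
```

```text
pos [0.4913 0.1895 0.1061] az -31.49 L 0.0863 az2eye -31.82 Ftool [-0.21  0.83  1.82] Mtool [-0.045 -0.118 -0.094] [-0.71  0.45  0.27  2.05 -0.19  0.67  0.71] grip 58.703134059906006
Meye -0.022
```

>>> {"api": "drive_tool", "payload": {
  "increments": [
    {"claw": 0.0,"dx": -0.0001,"dy": 0.003,"dz": 0,"wx": 0,"wy": 0,"wz": 2},
    {"claw": 0.0,"dx": -0.0001,"dy": 0.003,"dz": 0,"wx": 0,"wy": 0,"wz": 2}
  ]
}}

```text
t: 12.82
eef_pos: [0.4942, 0.1939, 0.1059]
tool_rot: [-0.0, 0.305, 0.952, -0.001]
contact_force: [-0.9, -2.2, -0.6]
gripper_width: 0.092
grasp_force: 59.0
```

```bash
python3 st.py
```

```text
pos [0.4942 0.1939 0.1059] az -35.49 L 0.0864 az2eye -35.32 Ftool [-0.55 -2.31  0.64] Mtool [ 0.425 -0.059 -0.301] [-0.72  0.46  0.29  2.04 -0.2   0.67  0.65] grip 58.97926390171051
Meye -0.5
```

>>> {"api": "drive_tool", "payload": {
  "increments": [
    {"claw": 0.0,"dx": -0.0001,"dy": 0.003,"dz": 0,"wx": 0,"wy": 0,"wz": 2},
    {"claw": 0.0,"dx": -0.0001,"dy": 0.003,"dz": 0,"wx": 0,"wy": 0,"wz": 2}
  ]
}}

```text
t: 13.08
eef_pos: [0.4979, 0.1988, 0.1059]
tool_rot: [-0.0, 0.338, 0.941, -0.0]
contact_force: [-2.2, -2.2, 0.0]
gripper_width: 0.094
grasp_force: 58.9
```

```bash
python3 st.py
```

```text
pos [0.4979 0.1988 0.1059] az -39.5 L 0.0865 az2eye -39.37 Ftool [ 0.32 -3.05  0.  ] Mtool [ 0.59   0.066 -0.204] [-0.74  0.47  0.31  2.03 -0.22  0.68  0.59] grip 58.945430517196655
Meye -0.468
```

>>> {"api": "drive_tool", "payload": {
  "increments": [
    {"claw": 0.0,"dx": -0.0001,"dy": 0.003,"dz": 0,"wx": 0,"wy": 0,"wz": 2},
    {"claw": 0.0,"dx": -0.0001,"dy": 0.003,"dz": 0,"wx": 0,"wy": 0,"wz": 2}
  ]
}}

```text
t: 13.32
eef_pos: [0.5019, 0.2035, 0.1059]
tool_rot: [-0.0, 0.371, 0.929, -0.0]
contact_force: [-3.1, -2.4, -0.4]
gripper_width: 0.095
grasp_force: 58.9
```

```bash
python3 st.py
```

```text
pos [0.5019 0.2035 0.1059] az -43.5 L 0.0865 az2eye -43.43 Ftool [ 0.6  -3.87  0.43] Mtool [ 0.739  0.121 -0.142] [-0.76  0.47  0.33  2.02 -0.23  0.69  0.53] grip 58.9225709438324
Meye -0.477
```

>>> {"api": "drive_tool", "payload": {
  "increments": [
    {"claw": 0.0,"dx": -0.0001,"dy": 0.003,"dz": 0,"wx": 0,"wy": 0,"wz": 2},
    {"claw": 0.0,"dx": -0.0001,"dy": 0.003,"dz": 0,"wx": 0,"wy": 0,"wz": 2},
    {"claw": 0.0,"dx": -0.0001,"dy": 0.0038,"dz": 0,"wx": 0,"wy": 0,"wz": 2.5},
    {"claw": 0.0,"dx": 0,"dy": 0,"dz": 0,"wx": 0,"wy": 0,"wz": 0}
  ]
}}

```text
t: 13.82
eef_pos: [0.5094, 0.2106, 0.106]
tool_rot: [-0.0, 0.422, 0.907, -0.0]
contact_force: [-4.7, -0.4, -0.9]
gripper_width: 0.091
grasp_force: 58.8
```

```bash
python3 st.py
```

```text
pos [0.5094 0.2106 0.106 ] az -49.88 L 0.0865 az2eye -50.32 Ftool [ 2.71 -3.85  0.91] Mtool [ 0.787  0.433 -0.02 ] [-0.78  0.49  0.35  2.   -0.26  0.7   0.43] grip 58.7628972530365
Meye -0.353
```

>>> {"api": "drive_tool", "payload": {
  "increments": [
    {"claw": 0.0,"dx": 0,"dy": -0.003,"dz": 0,"wx": 0,"wy": 0,"wz": -2},
    {"claw": 0.0,"dx": 0,"dy": -0.003,"dz": 0,"wx": 0,"wy": 0,"wz": -2},
    {"claw": 0.0,"dx": 0,"dy": -0.003,"dz": 0,"wx": 0,"wy": 0,"wz": -2},
    {"claw": 0.0,"dx": 0,"dy": -0.003,"dz": 0,"wx": 0,"wy": 0,"wz": -2},
    {"claw": 0.0,"dx": 0,"dy": 0,"dz": 0,"wx": 0,"wy": 0,"wz": 0},
    {"claw": 0.0,"dx": 0,"dy": 0,"dz": 0,"wx": 0,"wy": 0,"wz": 0}
  ]
}}

```text
t: 14.58
eef_pos: [0.5013, 0.2021, 0.1063]
tool_rot: [0.0, 0.357, 0.934, 0.0]
contact_force: [0.3, 0.2, -0.9]
gripper_width: 0.091
grasp_force: 58.7
```

```bash
python3 st.py
python3 - <<'E'
from h import *
p,d,c,T,o=look("t2",cn="top")
P=cloud(c,T,d);E=P[(np.hypot(P[...,0]-.5645,P[...,1]-.144)<.025)&(P[...,2]>.108)&(P[...,2]<.13)]
print(len(E))
if len(E)>8: print(E.mean(0),cv2.minAreaRect(E[:,:2].astype(np.float32)))
E
```

```text
pos [0.5013 0.2021 0.1063] az -41.87 L 0.086 az2eye -42.46 Ftool [-0.07  0.3   0.93] Mtool [-0.019 -0.011 -0.005] [-0.75  0.47  0.32  2.02 -0.23  0.68  0.55] grip 58.714574575424194
Meye 0.021
87
[0.56313397 0.14452004 0.11398026] ((0.5634247064590454, 0.14493602514266968), (0.027379047125577927, 0.01768067479133606), 63.48542404174805)
```

>>> {"api": "drive_tool", "payload": {
  "increments": [
    {"claw": 0.0,"dx": 0,"dy": -0.003,"dz": 0,"wx": 0,"wy": 0,"wz": -2},
    {"claw": 0.0,"dx": 0,"dy": -0.003,"dz": 0,"wx": 0,"wy": 0,"wz": -2},
    {"claw": 0.0,"dx": 0,"dy": 0,"dz": 0,"wx": 0,"wy": 0,"wz": 0}
  ]
}}

```text
t: 15.0
eef_pos: [0.4967, 0.1972, 0.1061]
tool_rot: [-0.0, 0.324, 0.946, 0.0]
contact_force: [0.5, 0.5, -0.3]
gripper_width: 0.092
grasp_force: 58.7
```

```bash
python3 st.py
```

```text
pos [0.4967 0.1972 0.1061] az -37.83 L 0.0863 az2eye -38.02 Ftool [-0.14  0.72  0.26] Mtool [ 0.027  0.047 -0.061] [-0.73  0.46  0.3   2.03 -0.21  0.68  0.61] grip 58.71106803417206
Meye 0.001
```

>>> {"api": "drive_tool", "payload": {
  "increments": [
    {"claw": 0.0,"dx": 0.005,"dy": 0,"dz": 0,"wx": 0,"wy": 0,"wz": 0},
    {"claw": 0.0,"dx": 0.005,"dy": 0,"dz": 0,"wx": 0,"wy": 0,"wz": 0},
    {"claw": 0.0,"dx": 0.005,"dy": 0,"dz": 0,"wx": 0,"wy": 0,"wz": 0}
  ]
}}

```text
t: 15.38
eef_pos: [0.4846, 0.2071, 0.1061]
tool_rot: [-0.0, 0.324, 0.946, 0.0]
contact_force: [-0.4, -0.4, -1.0]
gripper_width: 0.091
grasp_force: 58.7
```

```bash
python3 st.py
```

```text
pos [0.4846 0.2071 0.1061] az -37.83 L 0.102 az2eye -38.21 Ftool [ 0.06 -0.5   0.99] Mtool [0.038 0.106 0.039] [-0.76  0.45  0.3   2.05 -0.21  0.67  0.59] grip 58.70767593383789
Meye -0.012
```

>>> {"api": "drive_tool", "payload": {
  "increments": [
    {"claw": 0.0,"dx": 0.007,"dy": 0,"dz": 0,"wx": 0,"wy": 0,"wz": 0},
    {"claw": 0.0,"dx": 0.007,"dy": 0,"dz": 0,"wx": 0,"wy": 0,"wz": 0},
    {"claw": 0.0,"dx": 0.007,"dy": 0,"dz": 0,"wx": 0,"wy": 0,"wz": 0},
    {"claw": 0.0,"dx": 0.007,"dy": 0,"dz": 0,"wx": 0,"wy": 0,"wz": 0},
    {"claw": 0.0,"dx": 0.007,"dy": 0,"dz": 0,"wx": 0,"wy": 0,"wz": 0},
    {"claw": 0.0,"dx": 0.007,"dy": 0,"dz": 0,"wx": 0,"wy": 0,"wz": 0},
    {"claw": 0.0,"dx": 0.006,"dy": 0,"dz": 0,"wx": 0,"wy": 0,"wz": 0},
    {"claw": 0.0,"dx": 0,"dy": 0,"dz": 0,"wx": 0,"wy": 0,"wz": 0}
  ]
}}

```text
t: 16.38
eef_pos: [0.4467, 0.2365, 0.1061]
tool_rot: [-0.0, 0.324, 0.946, -0.0]
contact_force: [0.7, 0.3, -1.3]
gripper_width: 0.092
grasp_force: 58.7
```

```bash
python3 st.py
python3 - <<'E'
from h import *
p,d,c,T,o=look("t3",cn="top")
P=cloud(c,T,d);E=P[(np.hypot(P[...,0]-.5645,P[...,1]-.144)<.025)&(P[...,2]>.104)&(P[...,2]<.13)]
print(len(E),E.mean(0),cv2.minAreaRect(E[:,:2].astype(np.float32)))
e,V=np.linalg.eigh(np.cov(E[:,:2].T));print(np.degrees(np.arctan2(V[1,1],V[0,1]))-90)
B=P[(np.hypot(P[...,0]-.47,P[...,1]-.22)<.12)&(abs(P[...,2]-.103)<.008)];r=cv2.minAreaRect(B[:,:2].astype(np.float32));print(r)
E
```

```text
pos [0.4467 0.2365 0.1061] az -37.81 L 0.1499 az2eye -38.08 Ftool [-0.35  0.7   1.3 ] Mtool [-0.009  0.039 -0.039] [-0.85  0.42  0.3   2.1  -0.2   0.65  0.49] grip 58.707924485206604
Meye 0.066
98 [0.56285203 0.14411757 0.11296146] ((0.5633318424224854, 0.14476963877677917), (0.030413970351219177, 0.017900176346302032), 59.13343048095703)
-28.834298225614873
((0.5056806802749634, 0.18824812769889832), (0.029955938458442688, 0.1442853808403015), 52.73320770263672)
```

>>> {"api": "drive_tool", "payload": {
  "increments": [
    {"claw": 0.0,"dx": 0,"dy": 0,"dz": -0.03,"wx": 0,"wy": 0,"wz": 0},
    {"claw": 0.0,"dx": 0,"dy": 0,"dz": -0.04,"wx": 0,"wy": 0,"wz": 0},
    {"claw": 0.0,"dx": 0,"dy": 0,"dz": -0.03,"wx": 0,"wy": 0,"wz": 0},
    {"claw": 0.0,"dx": -0.035,"dy": -0.035,"dz": 0,"wx": 0,"wy": 0,"wz": 0},
    {"claw": 0.0,"dx": -0.035,"dy": -0.035,"dz": 0,"wx": 0,"wy": 0,"wz": 0},
    {"claw": 0.0,"dx": -0.035,"dy": -0.035,"dz": 0,"wx": 0,"wy": 0,"wz": 0},
    {"claw": 0.0,"dx": -0.035,"dy": -0.035,"dz": 0,"wx": 0,"wy": 0,"wz": 0},
    {"claw": 0.0,"dx": -0.035,"dy": -0.035,"dz": 0,"wx": 0,"wy": 0,"wz": 0},
    {"claw": 0.0,"dx": -0.035,"dy": -0.035,"dz": 0,"wx": 0,"wy": 0,"wz": 0},
    {"claw": 0.0,"dx": -0.035,"dy": -0.035,"dz": 0,"wx": 0,"wy": 0,"wz": 0},
    {"claw": 0.0,"dx": -0.035,"dy": -0.035,"dz": 0,"wx": 0,"wy": 0,"wz": 0},
    {"claw": 0.0,"dx": -0.035,"dy": -0.035,"dz": 0,"wx": 0,"wy": 0,"wz": 0},
    {"claw": 0.0,"dx": -0.035,"dy": -0.035,"dz": 0,"wx": 0,"wy": 0,"wz": 0},
    {"claw": 0.0,"dx": 0,"dy": 0,"dz": 0,"wx": 0,"wy": 0,"wz": 0}
  ]
}}

```text
t: 18.18
eef_pos: [0.5077, -0.2603, 0.2064]
tool_rot: [0.001, 0.328, 0.945, -0.001]
contact_force: [0.4, -0.1, -0.7]
gripper_width: 0.094
grasp_force: 58.8
```

>>> {"api": "drive_tool", "payload": {
  "increments": [
    {"claw": 0.0,"dx": 0,"dy": 0,"dz": 0,"wx": 0,"wy": 0,"wz": -8.5},
    {"claw": 0.0,"dx": 0,"dy": 0,"dz": 0,"wx": 0,"wy": 0,"wz": -8.5},
    {"claw": 0.0,"dx": 0,"dy": 0,"dz": 0,"wx": 0,"wy": 0,"wz": -8.5},
    {"claw": 0.0,"dx": 0,"dy": 0,"dz": 0,"wx": 0,"wy": 0,"wz": -8.5},
    {"claw": 0.0,"dx": 0,"dy": 0,"dz": 0,"wx": 0,"wy": 0,"wz": -8.5},
    {"claw": 0.0,"dx": 0,"dy": 0,"dz": 0,"wx": 0,"wy": 0,"wz": -8.5},
    {"claw": 0.0,"dx": 0,"dy": 0,"dz": 0,"wx": 0,"wy": 0,"wz": -8.5},
    {"claw": 0.0,"dx": 0,"dy": 0,"dz": 0,"wx": 0,"wy": 0,"wz": -8.9},
    {"claw": 0.0,"dx": 0,"dy": 0,"dz": 0,"wx": 0,"wy": 0,"wz": 0},
    {"claw": 0.0,"dx": 0,"dy": 0,"dz": 0,"wx": 0,"wy": 0,"wz": 0}
  ]
}}

```text
t: 19.42
eef_pos: [0.5086, -0.2547, 0.206]
tool_rot: [-0.0, -0.262, 0.965, 0.0]
contact_force: [0.4, -0.6, -1.6]
gripper_width: 0.093
grasp_force: 58.8
```

```bash
cat >> st.py <<'E'
t=np.array([.5084,-.2525,.0452]);print("to place, tool axes",(R.T@(t-o["eef_pos"])).round(4),"tilt",R[:,2].round(4))
E
python3 st.py
```

```text
pos [ 0.5086 -0.2547  0.206 ] az 30.39 L 0.4026 az2eye 81.99 Ftool [-0.   -0.73  1.59] Mtool [-0.018  0.069 -0.   ] [ 0.13  0.36  0.29  1.88 -0.13  0.91  2.58] grip 58.80472719669342
Meye -0.294
to place, tool axes [-0.001   0.0019  0.1608] tilt [-1.e-04  2.e-04 -1.e+00]
```

>>> {"api": "drive_tool", "payload": {
  "increments": [
    {"claw": 0.0,"dx": -0.001,"dy": 0.002,"dz": 0.03,"wx": 0,"wy": 0,"wz": -0.2},
    {"claw": 0.0,"dx": 0,"dy": 0,"dz": 0.04,"wx": 0,"wy": 0,"wz": 0},
    {"claw": 0.0,"dx": 0,"dy": 0,"dz": 0.03,"wx": 0,"wy": 0,"wz": 0},
    {"claw": 0.0,"dx": 0,"dy": 0,"dz": 0.02,"wx": 0,"wy": 0,"wz": 0},
    {"claw": 0.0,"dx": 0,"dy": 0,"dz": 0.015,"wx": 0,"wy": 0,"wz": 0},
    {"claw": 0.0,"dx": 0,"dy": 0,"dz": 0.01,"wx": 0,"wy": 0,"wz": 0},
    {"claw": 0.0,"dx": 0,"dy": 0,"dz": 0.008,"wx": 0,"wy": 0,"wz": 0},
    {"claw": 0.0,"dx": 0,"dy": 0,"dz": 0.004,"wx": 0,"wy": 0,"wz": 0},
    {"claw": 0.0,"dx": 0,"dy": 0,"dz": 0.003,"wx": 0,"wy": 0,"wz": 0},
    {"claw": 0.0,"dx": 0,"dy": 0,"dz": 0,"wx": 0,"wy": 0,"wz": 0}
  ]
}}

```text
t: 20.68
eef_pos: [0.5086, -0.2528, 0.0462]
tool_rot: [0.0, -0.265, 0.964, 0.0]
contact_force: [-0.9, 0.2, -0.4]
gripper_width: 0.09
grasp_force: 58.9
```

```bash
python3 st.py
```

```text
pos [ 0.5086 -0.2528  0.0462] az 30.74 L 0.4007 az2eye 81.96 Ftool [0.62 0.66 0.42] Mtool [-0.051 -0.01  -0.001] [ 0.19  0.6   0.21  1.97 -0.21  0.6   2.65] grip 58.88720691204071
Meye 0.263
to place, tool axes [0.0001 0.0004 0.001 ] tilt [ 3.e-04  1.e-04 -1.e+00]
```

Down 1 mm, then release and lift straight up.

>>> {"api": "drive_tool", "payload": {
  "increments": [
    {"claw": 0.0,"dx": 0,"dy": 0,"dz": 0.001,"wx": 0,"wy": 0,"wz": 0},
    {"claw": 0.012,"dx": 0,"dy": 0,"dz": 0,"wx": 0,"wy": 0,"wz": 0},
    {"claw": 0.018,"dx": 0,"dy": 0,"dz": 0,"wx": 0,"wy": 0,"wz": 0},
    {"claw": 0.03,"dx": 0,"dy": 0,"dz": 0,"wx": 0,"wy": 0,"wz": 0},
    {"claw": 0.05,"dx": 0,"dy": 0,"dz": 0,"wx": 0,"wy": 0,"wz": 0},
    {"claw": 0.05,"dx": 0,"dy": 0,"dz": 0,"wx": 0,"wy": 0,"wz": 0},
    {"claw": 0.05,"dx": 0,"dy": 0,"dz": -0.02,"wx": 0,"wy": 0,"wz": 0},
    {"claw": 0.05,"dx": 0,"dy": 0,"dz": -0.04,"wx": 0,"wy": 0,"wz": 0},
    {"claw": 0.05,"dx": 0,"dy": 0,"dz": -0.05,"wx": 0,"wy": 0,"wz": 0},
    {"claw": 0.05,"dx": 0,"dy": 0,"dz": -0.05,"wx": 0,"wy": 0,"wz": 0},
    {"claw": 0.05,"dx": 0,"dy": 0,"dz": -0.03,"wx": 0,"wy": 0,"wz": 0},
    {"claw": 0.05,"dx": -0.03,"dy": 0,"dz": 0,"wx": 0,"wy": 0,"wz": 0},
    {"claw": 0.05,"dx": 0,"dy": 0,"dz": 0,"wx": 0,"wy": 0,"wz": 0}
  ]
}}

```text
t: 22.3
eef_pos: [0.5362, -0.2355, 0.2354]
tool_rot: [0.001, -0.267, 0.964, 0.0]
contact_force: [-0.3, 0.3, -0.6]
gripper_width: 0.585
grasp_force: 0.0
```

Run:
```python
from h import *
p,d,c,T,o=look("w9");print(o["t"],o["contact_force"],o["eef_pos"])
P=cloud(c,T,d);Q=P[(P[...,2]>.034)&(P[...,2]<.047)]
u=np.array([np.cos(np.radians(30.5)),np.sin(np.radians(30.5))]);n=np.array([-u[1],u[0]]);w=Q[:,:2]-[.537,-.237]
B=Q[(abs(w@u)<.1)&(abs(w@n)<.012)&((abs(w@u)<.05)|(abs(w@u)>.072))];print(cv2.minAreaRect(B[:,:2].astype(np.float32)),np.percentile(B[:,2],[50,95]))
```

```text
22.3 [-0.3414071   0.34543052 -0.5734939 ] [ 0.53616008 -0.23553154  0.23544495]
((0.5378867983818054, -0.2362777590751648), (0.17720462381839752, 0.00999224092811346), 30.508996963500977) [0.04208086 0.04365398]
```

View pics/w9.png

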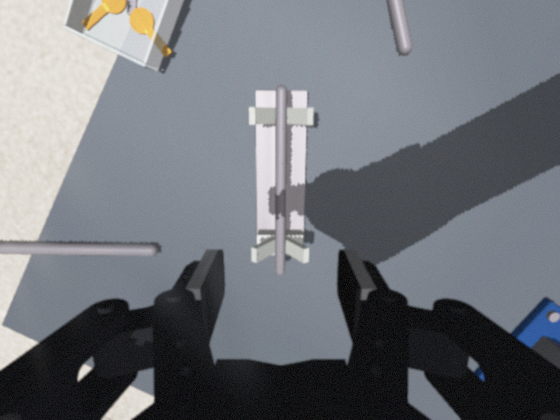

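The bar lies back in the V blocks along column 281, rows 88–272, at the same pose and height as before, and the gripper is clear.

```bash
python3 -c "
from station import *
print(hand_in())"
```

```text
the job is handed in; nothing more can be done
None
```

The job is handed in at about 22 s: I turned the eye an estimated 14.5–18.5° past the bite (from hand angle and wrist torque, not measured on the eye), and the bar came out with almost no force and is back in its rest.

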